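# Start the labelling machine

### The job

Start the labelling machine from its control box, pressing with the closed fingertips: first press the raised end of the white rocker switch until it has tipped fully over, then push the blue air button fully in so that it stays in, then press the green start button right down and let it spring back. Do not press the red stop button, do not work the controls out of this order, and do not pick up, move or knock over the two spray bottles, the jar or the wrench.

Things in the scene. Friction and masses are not known exactly. Their poses are not given: they have to be found in the camera images.
- panel: grey control box, fixed, 140 (x) by 370 (y) mm, flat top at 60 mm. Origin: centre of its underside on the table; z up; turned up to 0.3 rad. On top, in a row along its y: rocker, blue, green, red, in changing order, at x = 0, y = +-42, +-126 mm. Beyond it (+x) a blue base plate 12 mm thick to x = 400 mm, with rollers and a black bottle at x = 265 to 357 mm, up to 107 mm high, all fixed.
- rocker_press (a point): point to press: top of the white rocker's raised half (black stripe), 28 mm from the pivot. Paddle 40 mm wide (box's y), two halves 38 mm long along the box's x, in a V, on a black plinth 92 by 52 mm; pivot 81 mm above the table. Off: half at the box's +x side slopes up at 0.4 rad; on: it lies level at 81 mm, so this point sinks from about 92 to 81 mm. Takes 2 to 3 N; stays where left.
- rocker (a joint): angle of the rocker: about 0 (up to 0.05) off as found, 0.4 rad fully tipped over (stop)
- blue_top (a point): centre of the top face of the blue button, a flat round push button 40 mm across in a black collar 56 mm across and 12 mm high. Its top stands 86 mm above the table when out and goes straight down 8 mm to 78 mm. It slides stiffly (about 3 N) and stays in where it is left.
- blue (a joint): travel of the blue button: 0 (up to 0.001) out as found, 0.008 m fully in (stop)
- green_top (a point): centre of the top face of the green start button, round, 40 mm across in a black collar 56 mm across and 12 mm high. Its top stands 82 mm above the table when out and goes straight down 6 mm to 76 mm against a spring (1.2 N at first, 4 N fully down); it springs back by itself.
- green (a joint): travel of the green button: 0 out, 0.006 m fully down (stop)
- red_top (a point): centre of the top face of the red stop button, same size, height and spring as the green one; not to be pressed
- red (a joint): travel of the red button: 0 out, 0.006 m fully down
- bottle_a: loose black spray bottle with grey cap and white and green label, 38 mm across, 135 mm tall, standing on the table beside the left (+y) end of the control box; origin: centre of its underside, z up along the bottle. To be left alone.
- bottle_b: loose black spray bottle like the other, standing on the table beside the right (-y) end of the control box; origin: centre of its underside, z up along the bottle. To be left alone.
- jar: loose small amber jar with black cap, 44 mm across, 60 mm tall, standing on the table just in front of the control box on the robot's side; origin: centre of its underside. To be left alone.
- wrench: loose steel wrench, about 150 mm long, lying on the blue base plate just beyond the control box, roughly along the box's y; origin: under its middle. To be left alone.

How it is judged (in metres and radians):
On the way, in this order (a step that is already met when the one before it is completed fails the run):
1. the white rocker is tipped over (value of joint rocker above 0.34 rad), for 0.1 s.
2. the blue button is pushed in (value of joint blue above 0.006 m), for 0.1 s.
3. the green button is pressed down (value of joint green above 0.004 m), for 0.05 s.
At the end, for the whole second after the job is handed in: The rocker is tipped over to at least 0.34 of 0.4 rad, the blue button is in by at least 6 of 8 mm, the green and red buttons are out (within 1 mm), and the bottles, jar and wrench are within 25 mm of where they stood (value of joint rocker above 0.34 rad and value of joint blue above 0.006 m and value of joint each of green, red below 0.001 m and distance of each of bottle_a, bottle_b, jar, wrench from where it was at the start of the episode below 0.025 m); the robot touches nothing.
It fails at once if the red stop button is pressed (over 2 mm) (value of joint red above 0.002 m).
It fails at once if the blue button is pushed (over 3 mm) before the rocker is over (value of joint blue above 0.003 m and value of joint rocker below 0.3 rad).
It fails at once if the green button is pressed (over 2 mm) before the blue one is in (value of joint green above 0.002 m and value of joint blue below 0.0055 m).
It fails at once if a bottle, the jar or the wrench is lifted, or moved by more than 25 mm (distance of any of bottle_a, bottle_b, jar, wrench from where it was at the start of the episode above 0.025 m).
It fails at once if a bottle or the jar is knocked over (angle between any of bottle_a, bottle_b, jar's own z axis and vertical above 0.5 rad).
It also fails if it takes over 42 s, if anything falls off the work surface, if the arm or the gripper's body presses on something with over 40 N, if the wrist force passes 120 N, or if a joint passes its speed limit or range.

### The arm

A 6-joint arm with a two-finger parallel gripper is mounted at the origin on the work surface. World frame = base frame: x ahead of the robot, y to its left, z up, the work surface at z = 0. Lengths are in mm, angles in rad, forces in N, time in s.
With the tool pointing down it reaches from about 350 to 875 mm from the base axis. Payload 4.2 kg.
Tool frame: the origin (TCP) lies between the finger pads; the fingertips stand 11 mm ahead of it and the grasp point (between the pads) lies 8 mm behind it; z points along the fingers, y is the direction in which the jaws open and shut (so a half turn about z gives the same grasp; the last joint's range is limited). The gripper opens to 85 mm and grips with 20 to 120 N. Pads are 22 mm wide; open, the fingers measure 114 mm over their backs; the gripper's body (76 mm by 85 mm) begins 54 mm behind the grasp point. The pads swing forward as they close: fully open they stand 13 mm farther back than shut.
Start: joints at [1.418, 0.385, 0.008, 0, -1.194, -0.259], TCP at [250.129, 572.743, 242.312] pointing down, gripper open.
Joint ranges: [-3.14, 3.14], [-1.21, 2.06], [-1.07, 1.41], [-3.16, 2.05], [-2.99, -0.16], [-3.1, 3.1]. Speed limits (rad/s): [2.79, 2.79, 3.14, 3.14, 3.14, 3.14].

### API

Orientations are given as a unit quaternion [x, y, z, w].
In Python, from bench import * gives the robot as it stands.
- The arm moves only by the tool servo_tool, never from a script. Its argument "rows" is a list of rows, each a list of 7 numbers: the opening, from 0 (shut) to 1 (fully open), then the shift along the tool's x, y, z in cm, then the turn, a rotation vector about the tool's x, y, z in degrees. A call has 1 to 12 rows; each row shifts and turns the commanded pose from where the row before left it, along the tool's axes as they then stand; what a row does not reach is not made up. A row lasts 1/10 s, in which the tool goes at most 50 mm and 8.59 degrees, less where a joint would pass 70% of its speed; a pose out of reach is approached as far as the arm can. A call is refused whole if a number of a shift passes 5 or a number of a turn 8.59, either way. A call with a gripper value outside its range is refused whole. The fingers move at their own pace and stop on an object; the grip force is fixed at half the most. Time passes only in rows, so rows that do not move let the fingers close. It gives the time, the measured TCP pose, the force and the opening at its end, in the units of the state.
- read_state(): the state, without advancing time (a new reading comes with each control period).
- get_image(name): name is "scene" or "top"; returns a dict with "image" (420x560x3 uint8, red, green, blue), "mtx" (3x3 intrinsics, pixels), "k1" (the pictures are not rectified: a ray, as slopes to the right and down, at radius r is drawn at 1 + k1 r^2 times it, then the intrinsics apply), "extrinsics" (4x4, takes a point from camera to world coordinates). Camera axes: x right, y up, looking along -z (the intrinsics and any distortion apply to the point x, -y, -z); pixel columns grow to the right and rows downward; lengths in mm; the calibration is good to about 2 mm. A picture is of the moment at which its call begins. There is no depth.
- job_done(): hands the job in, once; it reports no verdict.
The state is a dict: "clock": time; "joints": joint angles; "joint_vel": joint speeds; "joint_efforts": joint torques, N m; "position": TCP position; "ee_rot": TCP orientation; "contact_force": force on the tool from outside, world axes, zero at the start; "wrist_torque": the same for the moment, N m; "gripper_width": finger opening in mm.
Only numpy, scipy, OpenCV 4.12 (cv2) and the standard library are available. Lean on these libraries where they do the work, as an engineer would, in place of code of your own. Each camera call takes 0.05 s, during which the arm holds its last target. There are 200 camera calls.

## Working session

There is one attempt and no reset: what is moved stays moved. The work goes in short steps, Python scripts to look and compute and a tool call to move; the robot and the scene stay as the last step left them, time stands still between calls to the robot, and variables do not carry over. Pictures are saved under pics/ and viewed, about 8 in all and at most 12, crops included, and the job is handed in when it is done.

Besides the shell and the picture viewer there is one more tool, called as name(argument=value, ...) on one line, values as JSON. servo_tool: Moves the arm, as the interface text tells. Its arguments: {"type":"object","properties":{"rows":{"type":"array","items":{"type":"array","items":{"type":"number"}}}},"required":["rows"]}

```bash
mkdir -p pics; ls; python3 - <<'E'
from bench import *
import cv2
s=read_state();print({k:s[k] for k in("clock","position","ee_rot","contact_force","gripper_width")})
for n in("top","scene"):
    d=get_image(n);cv2.imwrite(f"pics/{n}0.png",d["image"][:,:,::-1]);print(n,d["mtx"],d["k1"],d["extrinsics"])
E
```

```text
pics
{'clock': 0.0, 'position': array([249.91527933, 572.22902211, 241.19923862]), 'ee_rot': array([ 9.78852038e-01, -2.04566399e-01, -1.93597271e-04,  1.11307141e-03]), 'contact_force': array([ 0.94682521, -0.21059421, -0.47510328]), 'gripper_width': 85.72230568743673}
top [[478.17798731   0.         278.85272986]
 [  0.         478.17798731 213.74381645]
 [  0.           0.           1.        ]] -0.09848899540366264 [[-1.36938743e-02  9.88684417e-01 -1.49384072e-01  3.83180107e+02]
 [-9.99798944e-01 -1.57272511e-02 -1.24388564e-02  1.83050490e+01]
 [-1.46475043e-02  1.49183701e-01  9.88701003e-01  1.08196880e+03]
 [ 0.00000000e+00  0.00000000e+00  0.00000000e+00  1.00000000e+00]]
scene [[503.15200172   0.         293.30010785]
 [  0.         503.15200172 220.71355853]
 [  0.           0.           1.        ]] 0.04662498355324014 [[-5.86387098e-01 -4.94598140e-01  6.41500469e-01  1.22334589e+03]
 [ 8.10004964e-01 -3.51685782e-01  4.69264391e-01  5.31872033e+02]
 [-6.49070119e-03  7.94789149e-01  6.06850953e-01  7.42315145e+02]
 [ 0.00000000e+00  0.00000000e+00  0.00000000e+00  1.00000000e+00]]
```

View pics/top0.png

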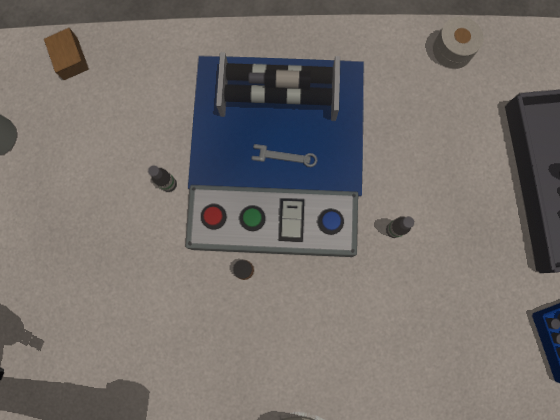

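View pics/scene0.png

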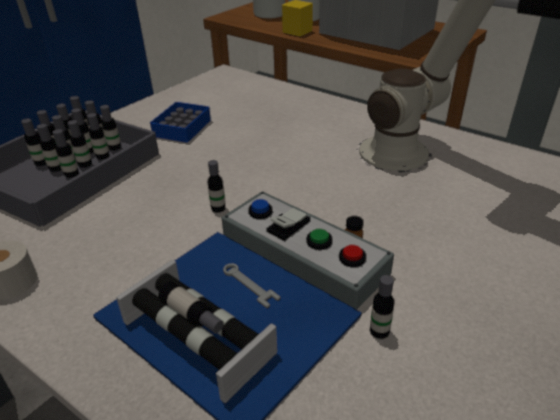

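The top view shows, left (+y) to right: red (213,216), green (252,218), rocker (291,220) with its stripe at about (292,207), and blue (330,221). The jar is at (243,269), the bottles at (165,180) and (400,228), the wrench at (285,157). The scene view shows the same order. Next I'll measure the controls in both views.

```bash
cat > h.py <<'E'
from bench import *
import cv2, numpy as np
def ray(d,uv):
    K=d["mtx"];k=d["k1"];p=(np.array(uv,float)-K[:2,2])/[K[0,0],K[1,1]];q=p.copy()
    for _ in range(20): q=p/(1+k*(q@q))
    E=d["extrinsics"];return E[:3,3],E[:3,:3]@np.array([q[0],-q[1],-1])
def onplane(d,uv,z):
    o,r=ray(d,uv);return o+r*(z-o[2])/r[2]
def two(a,ua,b,ub):
    o,r=ray(a,ua);p,s=ray(b,ub);r=r/np.linalg.norm(r);s=s/np.linalg.norm(s)
    t=np.linalg.lstsq(np.c_[r,-s],p-o,rcond=None)[0];A=o+t[0]*r;B=p+t[1]*s
    return (A+B)/2,np.linalg.norm(A-B)
def blob(m,x0,y0,x1,y1):
    w=np.zeros(m.shape,np.uint8);w[y0:y1,x0:x1]=m[y0:y1,x0:x1]
    n,l,s,c=cv2.connectedComponentsWithStats(w);i=1+np.argmax(s[1:,4]);return c[i],s[i]
E
python3 - <<'E'
from h import *
T=get_image("top");S=get_image("scene")
def masks(d):
    h=cv2.cvtColor(d["image"],cv2.COLOR_RGB2HSV);H,s,v=[h[...,i] for i in range(3)]
    return {"red":(((H<10)|(H>170))&(s>130)&(v>60)),"green":((H>45)&(H<85)&(s>100)&(v>40)),"blue":((H>105)&(H<130)&(s>120)&(v>50)),
            "white":((s<60)&(v>130))}
mt,ms=masks(T),masks(S)
bt={"red":(198,200,230,232),"green":(237,202,268,234),"blue":(315,206,346,238)}
bs={"red":(336,240,370,268),"green":(303,225,336,250),"blue":(245,196,275,220)}
P={}
for n,z in(("red",82),("green",82),("blue",86)):
    a,sa=blob(mt[n].astype(np.uint8),*bt[n]);b,sb=blob(ms[n].astype(np.uint8),*bs[n])
    P[n]=onplane(T,a,z)
    print(n,a,sa,b,sb,"top",P[n].round(1),"scene",onplane(S,b,z).round(1),"two",[np.round(x,1) for x in two(T,a,S,b)])
u=P["red"]-P["blue"];u[2]=0;print("dist",np.linalg.norm(u));u/=np.linalg.norm(u)
x=np.array([u[1],-u[0],0]);c=(P["red"]+P["blue"])/2;print("yaw",np.arctan2(-u[0],u[1]),"ctr",c)
print("green off",(P["green"]-c)@u,(P["green"]-c)@x)
print("rocker pivot",c-42*u,"press",c-42*u+x*28*np.cos(.4))
big=np.hstack([cv2.resize(d["image"][b[1]:b[3],b[0]:b[2],::-1],(400,400),interpolation=cv2.INTER_CUBIC) for d,b in((T,(265,190,325,250)),(S,(260,190,320,250)))])
cv2.imwrite("pics/crop1.png",big)
E
```

```text
red [212.41886792 215.36603774] [204 207  18  18 265] [352.34955752 251.86725664] [343 245  20  15 226] top [533.  171.9  82. ] scene [540.  177.5  82. ] two [array([533.7, 173.5,  75.5]), np.float64(1.2)]
green [251.71653543 216.87007874] [243 208  18  18 254] [318.90909091 235.51515152] [310 229  19  14 198] top [528.5  88.4  82. ] scene [535.6  94.5  82. ] two [array([529.1,  89.5,  75.4]), np.float64(1.5)]
blue [331.14509804 220.22352941] [323 211  18  19 255] [259.64571429 205.68      ] [252 200  17  13 175] top [518.1 -78.9  86. ] scene [528.3 -69.5  86. ] two [array([518.8, -79. ,  76.7]), np.float64(1.9)]
dist 251.23871128040176
yaw -0.059274406691772814 ctr [525.58619154  46.53410313  84.        ]
green off 41.9468359889866 0.42166110758471254
rocker pivot [523.09812401   4.60786409  84.        ] press [548.84253961   3.08008946  84.        ]
```

View pics/crop1.png

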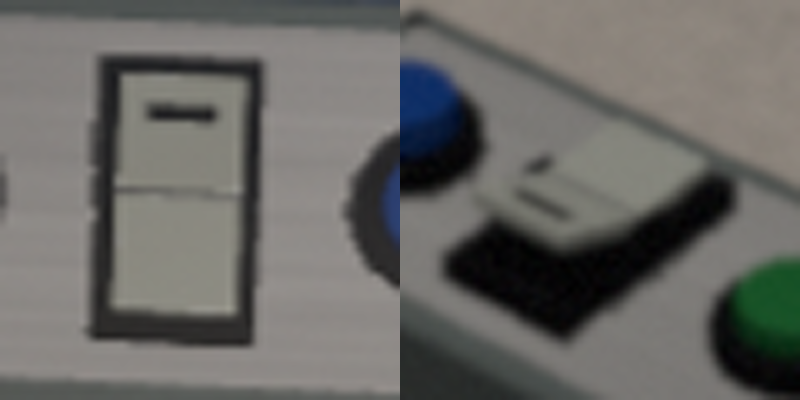

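Rocker, green and the red-to-blue distance check out: 251 mm against 252, green at +42 and x offset 0.4. Panel yaw is -0.06. The panel order along y is red, green, rocker, blue. I'll close the fingers, align and travel at height.

servo_tool(rows=[[0, 0, 0, 0, 0, 0, -5], [0, 0, 0, 0, 0, 0, -5], [0, 0, 0, 0, 0, 0, -5], [0, 0, 0, 0, 0, 0, -5], [0, 2.4, 3.9, 0, 0, 0, 0], [0, 2.4, 3.9, 0, 0, 0, 0], [0, 2.4, 3.9, 0, 0, 0, 0], [0, 2.4, 3.9, 0, 0, 0, 0], [0, 2.4, 3.9, 0, 0, 0, 0], [0, 2.4, 3.9, 0, 0, 0, 0], [0, 2.4, 3.9, 0, 0, 0, 0], [0, 2.4, 3.9, 0, 0, 0, 0]])

```text
clock: 1.4
position: [422.6, 247.5, 242.4]
ee_rot: [1.0, -0.031, 0.0, -0.0]
contact_force: [-0.1, 0.5, -0.5]
gripper_width: -0.1
```

```bash
cat > go.py <<'E'
import sys
from h import *
from scipy.spatial.transform import Rotation as R
s=read_state();r=R.from_quat(s["ee_rot"]);t=np.array(eval(sys.argv[1]))
print("t",s["clock"],"pos",s["position"].round(1),"tool x",r.as_matrix()[:,0].round(3),"tilt z",r.as_matrix()[:,2].round(3),"F",s["contact_force"].round(1),"w",s["gripper_width"])
print("shift tool cm",(r.inv().apply(t-s["position"])/10).round(2))
E
python3 go.py "[548.8,3.1,118]"; python3 -c "
from h import *
T=get_image('top');print('stripe',onplane(T,(292.2,206.95),92))"
```

```text
t 1.4 pos [422.6 247.5 242.4] tool x [ 0.998 -0.062  0.   ] tilt z [ 0.  0. -1.] F [-0.1  0.5 -0.5] w -0.08688680669268252
shift tool cm [14.11 23.61 12.44]
stripe [546.72228637   2.56321985  92.        ]
```

servo_tool(rows=[[0, 2.4, 3.9, 0, 0, 0, 0], [0, 2.4, 3.9, 0, 0, 0, 0], [0, 2.3, 3.9, 0, 0, 0, 0], [0, 2.3, 3.9, 0, 0, 0, 0], [0, 2.3, 4.0, 0, 0, 0, 0], [0, 2.3, 4.0, 0, 0, 0, 0], [0, 0, 0, 3.1, 0, 0, 0], [0, 0, 0, 3.1, 0, 0, 0], [0, 0, 0, 3.1, 0, 0, 0], [0, 0, 0, 3.1, 0, 0, 0], [0, 0, 0, 0, 0, 0, 0]])

```text
clock: 2.55
position: [543.9, 4.2, 114.1]
ee_rot: [0.999, -0.032, -0.005, 0.001]
contact_force: [-1.0, 0.7, 0.7]
gripper_width: -0.2
```

```bash
python3 go.py "[547.5,3,92]"; python3 - <<'E'
from h import *
ims=[get_image(n)["image"][:,:,::-1] for n in("top","scene")]
cv2.imwrite("pics/c2.png",np.hstack([cv2.resize(i[b[1]:b[3],b[0]:b[2]],(400,400),interpolation=cv2.INTER_CUBIC) for i,b in zip(ims,((230,160,350,280),(230,150,350,270)))]))
E
```

```text
t 2.55 pos [543.9   4.2 114.1] tool x [ 0.998 -0.064 -0.01 ] tilt z [-0.01  -0.002 -1.   ] F [-1.   0.7  0.7] w -0.18308206678544317
shift tool cm [0.39 0.1  2.21]
```

View pics/c2.png

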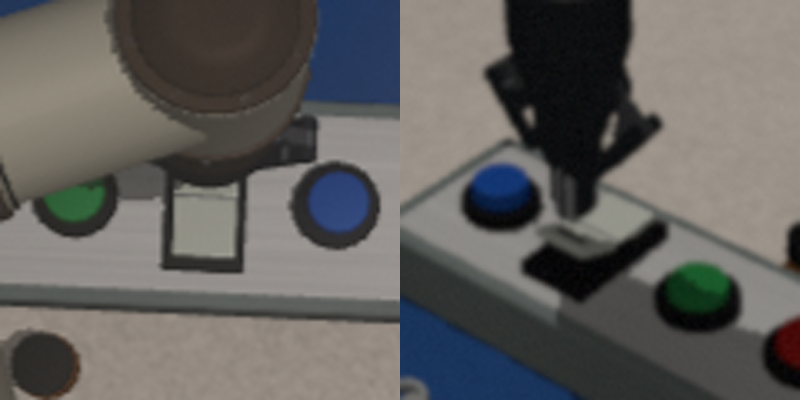

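The fingertips hang just above the stripe half of the rocker, centred in y, and clear of blue and green. I'll shift a little in +x and press slowly.

servo_tool(rows=[[0, 0.3, 0.1, 0, 0, 0, 0], [0, 0, 0, 0, 0, 0, 0], [0, 0, 0, 0, 0, 0, 0], [0, 0, 0, 0.6, 0, 0, 0], [0, 0, 0, 0.6, 0, 0, 0], [0, 0, 0, 0.4, 0, 0, 0], [0, 0, 0, 0, 0, 0, 0], [0, 0, 0, 0, 0, 0, 0]])

```text
clock: 3.45
position: [549.6, 3.8, 101.9]
ee_rot: [1.0, -0.031, -0.001, 0.0]
contact_force: [-0.7, 0.4, -0.4]
gripper_width: 0.3
```

servo_tool(rows=[[0, 0, 0, 0.3, 0, 0, 0], [0, 0, 0, 0.3, 0, 0, 0], [0, 0, 0, 0.2, 0, 0, 0], [0, 0, 0, 0.2, 0, 0, 0], [0, 0, 0, 0.1, 0, 0, 0], [0, 0, 0, 0, 0, 0, 0], [0, 0, 0, 0, 0, 0, 0]])

```text
clock: 4.15
position: [550.7, 3.9, 92.1]
ee_rot: [1.0, -0.031, 0.001, -0.0]
contact_force: [0.7, -0.7, 5.1]
gripper_width: 0.2
```

servo_tool(rows=[[0, 0, 0, 0.2, 0, 0, 0], [0, 0, 0, 0.1, 0, 0, 0], [0, 0, 0, 0, 0, 0, 0], [0, 0, 0, 0, 0, 0, 0]])

```text
clock: 4.55
position: [550.8, 3.9, 91.9]
ee_rot: [1.0, -0.031, 0.001, 0.0]
contact_force: [-4.8, 0.2, 20.9]
gripper_width: 0.0
```

This is the hard stop: 21 N with no further travel. I'll lift and move to above the blue button.

servo_tool(rows=[[0, 0, 0, -2.0, 0, 0, 0], [0, 0, 0, -2.0, 0, 0, 0], [0, -0.9, 2.8, 0, 0, 0, 0], [0, -0.9, 2.8, 0, 0, 0, 0], [0, -0.9, 2.8, 0, 0, 0, 0], [0, 0, 0, 0, 0, 0, 0], [0, 0, 0, 0, 0, 0, 0], [0, 0, 0, 0, 0, 0, 0]])

```text
clock: 5.35
position: [517.9, -77.8, 128.0]
ee_rot: [1.0, -0.031, -0.0, -0.0]
contact_force: [-0.1, -0.5, -0.2]
gripper_width: 0.1
```

```bash
python3 go.py "[518.5,-78.9,89]"; python3 - <<'E'
from h import *
ims=[get_image(n)["image"][:,:,::-1] for n in("top","scene")]
cv2.imwrite("pics/c3.png",np.hstack([cv2.resize(i[b[1]:b[3],b[0]:b[2]],(400,400),interpolation=cv2.INTER_CUBIC) for i,b in zip(ims,((260,160,380,280),(220,140,340,260)))]))
E
```

```text
t 5.35 pos [517.9 -77.8 128. ] tool x [ 0.998 -0.062 -0.001] tilt z [-0.001  0.    -1.   ] F [-0.1 -0.5 -0.2] w 0.06696380935990409
shift tool cm [0.07 0.1  3.9 ]
```

View pics/c3.png

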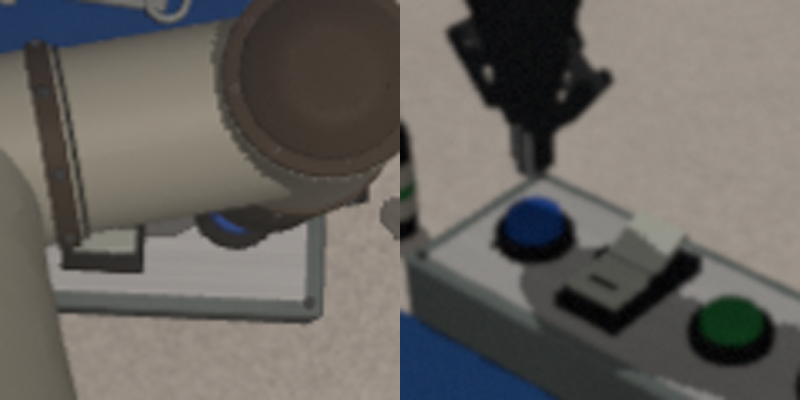

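The rocker is over: the stripe half lies level and the other half is raised. The fingertips are above the blue button. I'll press it 39 mm down plus a little.

servo_tool(rows=[[0, 0.1, 0.1, 1.4, 0, 0, 0], [0, 0, 0, 1.2, 0, 0, 0], [0, 0, 0, 0.4, 0, 0, 0], [0, 0, 0, 0.3, 0, 0, 0], [0, 0, 0, 0.3, 0, 0, 0], [0, 0, 0, 0.3, 0, 0, 0], [0, 0, 0, 0.2, 0, 0, 0], [0, 0, 0, 0, 0, 0, 0], [0, 0, 0, 0, 0, 0, 0]])

```text
clock: 6.35
position: [518.7, -79.3, 89.0]
ee_rot: [1.0, -0.031, 0.0, 0.0]
contact_force: [-5.8, 2.6, 11.2]
gripper_width: -0.0
```

The blue button is at its stop, with the tips at 78.0 mm and 11 N. Now the green one.

servo_tool(rows=[[0, 0, 0, -2.5, 0, 0, 0], [0, 0, 0, -2.5, 0, 0, 0], [0, 0, -4.2, 0, 0, 0, 0], [0, 0, -4.2, 0, 0, 0, 0], [0, 0, -4.2, 0, 0, 0, 0], [0, 0, -4.2, 0, 0, 0, 0], [0, 0, 0, 0, 0, 0, 0], [0, 0, 0, 0, 0, 0, 0], [0, 0, 0, 0, 0, 0, 0]])

```text
clock: 7.25
position: [529.2, 87.7, 137.2]
ee_rot: [0.999, -0.032, -0.0, 0.0]
contact_force: [-0.9, 0.5, -0.3]
gripper_width: -0.3
```

```bash
python3 go.py "[528.8,88.4,87]"; python3 - <<'E'
from h import *
ims=[get_image(n)["image"][:,:,::-1] for n in("top","scene")]
cv2.imwrite("pics/c4.png",np.hstack([cv2.resize(i[b[1]:b[3],b[0]:b[2]],(400,400),interpolation=cv2.INTER_CUBIC) for i,b in zip(ims,((240,160,360,280),(240,160,360,280)))]))
E
```

```text
t 7.25 pos [529.2  87.7 137.2] tool x [ 0.998 -0.063 -0.   ] tilt z [-0. -0. -1.] F [-0.9  0.5 -0.3] w -0.3066163364384109
shift tool cm [-0.05 -0.06  5.02]
```

View pics/c4.png

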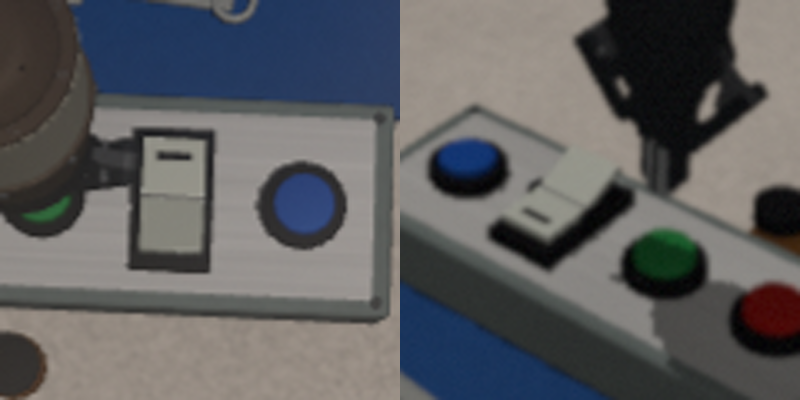

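Blue sits lower in its collar and the rocker is still over. The tip is above green. I'll press green about 51 mm down and release it.

servo_tool(rows=[[0, 0, 0, 2.0, 0, 0, 0], [0, 0, 0, 1.7, 0, 0, 0], [0, 0, 0, 0.5, 0, 0, 0], [0, 0, 0, 0.4, 0, 0, 0], [0, 0, 0, 0.3, 0, 0, 0], [0, 0, 0, 0.2, 0, 0, 0], [0, 0, 0, 0.1, 0, 0, 0], [0, 0, 0, 0, 0, 0, 0], [0, 0, 0, 0, 0, 0, 0]])

```text
clock: 8.25
position: [529.4, 87.7, 87.0]
ee_rot: [1.0, -0.031, 0.0, 0.0]
contact_force: [-3.0, -3.6, 9.6]
gripper_width: 0.1
```

Green is right down, with the tips at 76.0 mm and 9.6 N against a 4 N spring. I'll lift clear, move aside and check.

servo_tool(rows=[[0, 0, 0, -3, 0, 0, 0], [0, 0, 0, -4, 0, 0, 0], [0, 0, 0, -4, 0, 0, 0], [0, 0, 0, -4, 0, 0, 0], [0, -1, -4, 0, 0, 0, 0], [0, -1, -4.5, 0, 0, 0, 0], [0, -1, -4.5, 0, 0, 0, 0], [0, -1, -4.5, 0, 0, 0, 0], [0, -1, -4.5, 0, 0, 0, 0], [0, -1, -4, 0, 0, 0, 0], [0, 0, 0, 0, 0, 0, 0], [0, 0, 0, 0, 0, 0, 0]])

```text
clock: 9.45
position: [485.3, 352.7, 235.2]
ee_rot: [1.0, -0.03, 0.0, -0.0]
contact_force: [-0.4, 0.4, -0.9]
gripper_width: 0.2
```

```bash
python3 go.py "[0,0,0]"|head -1; python3 - <<'E'
from h import *
ims=[get_image(n)["image"][:,:,::-1] for n in("top","scene")]
cv2.imwrite("pics/c5.png",np.hstack([cv2.resize(i[b[1]:b[3],b[0]:b[2]],(400,400),interpolation=cv2.INTER_CUBIC) for i,b in zip(ims,((150,60,420,330),(190,140,410,360)))]))
E
```

```text
t 9.45 pos [485.3 352.7 235.2] tool x [ 0.998 -0.061  0.   ] tilt z [ 0.     0.001 -1.   ] F [-0.4  0.4 -0.9] w 0.16682377206441631
```

View pics/c5.png

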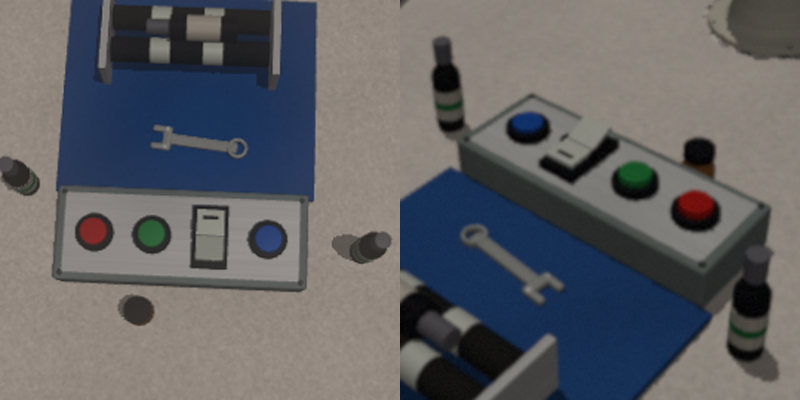

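Rocker over, blue in, bottles, jar and wrench unmoved. I'll check numerically that green sprang back, then hand in.

```bash
python3 - <<'E'
from h import *
S=get_image("scene")["image"];h=cv2.cvtColor(S,cv2.COLOR_RGB2HSV);H,s,v=[h[...,i] for i in range(3)]
old=cv2.cvtColor(cv2.imread("pics/scene0.png"),cv2.COLOR_BGR2HSV);
for nm,q in(("before",old),("after",h)):
    H,s,v=[q[...,i] for i in range(3)]
    for n,m,b in(("red",((H<10)|(H>170))&(s>130)&(v>60),(336,240,370,268)),("green",(H>45)&(H<85)&(s>100)&(v>40),(303,225,336,250)),("blue",(H>105)&(H<130)&(s>120)&(v>50),(245,196,275,220))):
        c,st=blob(m.astype(np.uint8),*b);print(nm,n,c.round(1),st)
E
```

```text
before red [352.4 251.9] [343 245  20  15 226]
before green [318.9 235.6] [310 229  19  14 200]
before blue [259.6 205.7] [252 200  17  13 174]
after red [352.4 251.9] [343 245  20  15 229]
after green [318.9 235.6] [310 229  19  14 203]
after blue [259.7 207. ] [251 202  18  11 153]
```

Green and red match their starting pixels, and blue is lower. Handing in.

```bash
python3 -c "
from bench import *
print(job_done())"
```

```text
the job is handed in; nothing more can be done
None
```

I pressed the three controls in order with the closed fingertips and handed the job in at about 9.5 s on the robot clock. No verdict was reported.

| Control | Fingertip height at the stop | Force |
|---|---|---|
| White rocker | 81 mm | 21 N |
| Blue button | 78 mm | 11 N |
| Green button | 76 mm | 10 N |

- **Final pictures:** The rocker is over and blue sits lower in its collar. Green and red are at the same pixels as before the job. The bottles, jar and wrench look unmoved, but I judged that by eye and did not measure it. The arm is clear of everything.
- **Disagreement:** The two cameras differed on the button tops. The combined view put them 6 to 9 mm too low, and the scene view put them 9 to 14 mm off in the horizontal. I used the top view at the given heights, and the contact heights above matched those.

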